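# Rack the cutters by length

## Task

Put the two end mills and the two reamers back on the splayed wooden rack in order of length, the shortest cutter at the narrow end and the longest at the wide end. Each lies in its own pair of notches, square across the rack and centred so that it bridges both rails.

Things in the scene. Friction and masses are not known exactly. Their poses are not given: they have to be found in the camera images.
- short_end_mill: Fluted end mill, bright steel, 12 mm thick and 70 mm long, lying on the table. Origin: centre of its underside (middle of its length); its y axis runs along the tool, z up. Other small things lie on the table, none nearer than 40 mm to the middle of a cutter.
- long_end_mill: Fluted end mill, bright steel, 20 mm thick and 100 mm long, lying on the table. Origin: centre of its underside (middle of its length); y along the tool, z up.
- short_reamer: Slim reamer with a waisted shank, 12 mm thick and 124 mm long, lying on the table. Origin: centre of its underside (middle of its length); y along the tool, z up.
- long_reamer: Slim reamer with a waisted shank, 14 mm thick and 142 mm long, lying on the table. Origin: centre of its underside (middle of its length); y along the tool, z up.
- rack: Wooden rack fixed to the table, pointing any way: two 8 mm thick rails on edge, 218 mm long, splayed like a ladder, their teeth 40 mm high, with low rungs between (tops at 16 mm; open above). Four pairs of 36 mm wide, 10 mm deep notches at 54 mm pitch. Origin: its middle, on the table; x points along it toward the wide end, y across from rail to rail, z up.
- pair_1: Pair of notches at the rack's narrow end, each lined with a black rubber pad whose top is 30 mm above the table. Origin: midway between its two notches, at the height of the pads' tops; x along the rack toward the wide end, y across it (a racked cutter lies along y), z up. Clear gap between the rails here 50 mm.
- pair_2: Second pair of notches from the narrow end, as pair_1; gap between the rails here 71 mm.
- pair_3: Third pair of notches from the narrow end, as pair_1; gap between the rails here 93 mm.
- pair_4: Pair of notches at the wide end, as pair_1; gap between the rails here 114 mm.
There are look-alikes about, which are no part of the job. Leave any blue look-alike of the long_end_mill alone.

How it is judged:
By the outcome, as a careful person would: the job done as asked, in the order asked, and still so for the second after the job is handed in, with the robot touching nothing.
It also fails if it takes over 90 s, if anything falls off the work surface, if the arm or the gripper's body presses on something with over 40 N, if the wrist force passes 120 N, or if a joint passes its speed limit or range.

## Robot

A 6-joint arm with a two-finger parallel gripper is mounted at the origin on a cart in front of the work surface, level with it; the furniture and walls round the work are solid. World frame = base frame: x ahead of the robot, y to its left, z up, the work surface at z = 0. Lengths are in mm, angles in rad, forces in N, time in s.
With the tool pointing down it reaches from about 350 to 975 mm from the base axis. Payload 7.1 kg.
Tool frame: the origin (TCP) lies midway between the tips of the shut fingers; the grasp point (between the pads) lies ctrl.grip_point_offset behind it (ctrl.grip_point_offset is the distance from the TCP to the grasp point, in mm); z points along the fingers, y is the direction in which the jaws open and shut (so a half turn about z gives the same grasp; the last joint's range is limited). The gripper opens to 88 mm and grips with 3 to 60 N. Pads are 20 mm wide; open, the fingers measure 115 mm over their backs; the gripper's body (75 mm by 178 mm) begins 61 mm behind the grasp point.
Start: joints at [-1.31, 0.423, 1.63, -0, 1.089, -0.019], TCP at [172.62, -600.672, 222.675] pointing down, gripper open.
Joint ranges: [-3, 3], [-0.9, 2.11], [0.09, 2.58], [-1.31, 4.45], [0.11, 2.69], [-2.54, 2.54]. Speed limits (rad/s): [2.39, 2.39, 3.01, 3.14, 3.14, 3.14].

## Interface

Orientations are given as a rotation vector (axis times angle).
In Python, from workcell import telemetry, optics, order, ctrl gives the robot as it stands.
- The arm moves only by the tool move_arm, never from a script. Its argument "motion" is a list of rows, each a list of 3 entries, a list of its own where there are three numbers: the opening, from 0 (shut) to 1 (fully open), then the shift along the tool's x, y, z in units of 100 mm (1.0 is 100 mm), then the turn about the tool's z in units of pi/2 rad (1.0 is pi/2 rad). In form: [[gripper, [x, y, z], twist], ...]. A call has 1 to 5 rows; each row shifts and turns the pose as measured when the row begins, along the tool's axes as they then stand; what a row does not reach is not made up. A row lasts 1/12 s, in which the tool goes at most 41.7 mm and 7.16 degrees, less where a joint would pass 70% of its speed; a pose out of reach is approached as far as the arm can. A call with a number of a shift or a turn outside -1 to 1 is refused whole. A call with a gripper value outside its range is refused whole. The fingers move at their own pace and stop on an object; the grip force is fixed at half the most. Time passes only in rows, so rows that do not move let the fingers close. It gives the time, the measured TCP pose, the force and the opening at its end, in the units of the state.
- telemetry.get_obs(): the state, without advancing time (a new reading comes with each control period).
- optics.get_image(name): name is "scene" or "top"; returns the picture (420x560x3 uint8, red, green, blue); there is no depth.
- optics.camera_info(name): a dict with "mtx" (3x3 intrinsics, pixels), "k1" (the pictures are not rectified: a ray, as slopes to the right and down, at radius r is drawn at 1 + k1 r^2 times it, then the intrinsics apply), "R" (3x3) and "t" (3): a world point X has camera coordinates R X + t. Camera axes: x right, y down, z forward; pixel columns grow to the right and rows downward; lengths in mm; the calibration is good to about 2 mm. A picture is of the moment at which its call begins. camera_info takes no time and is no camera call.
- order.close_job(): hands the job in, once; it reports no verdict.
Trained networks look in the newest picture that a camera, given by its name, has taken for a name from the list of things; names that differ only in an ending like _2 or _b are one class to them, and where a whole thing is asked for, a point or a joint stands for the part that bears it (a point fixed in the world has none). Each returns a list of dicts, best first, with "confidence" (0 to 1); they miss things now and then, are a little off and sometimes report something else, mostly with a low value. They report only what shows in the picture. A call takes as long as a camera call. They do not tell look-alikes from the thing itself.
- optics.regions_of(camera, query): "pixels" (420x560 bool, what is visible of it).
- optics.landmark_of(camera, query): "location" ([x, y, z] in mm, in world coordinates, good to about 4 mm: a listed point, or the origin of a listed thing).
The state is a dict: "t": time; "qpos": joint angles; "qvel": joint speeds; "joint_torque": joint torques, N m; "ee_pos": TCP position; "orientation": TCP orientation; "ft_force": force on the tool from outside, world axes, zero at the start; "moment": the same for the moment, N m; "width": finger opening in mm.
Only numpy, scipy, OpenCV 4.12 (cv2) and the standard library are available. Lean on these libraries where they do the work, as an engineer would, in place of code of your own. Each camera call takes 0.05 s, during which the arm holds its last target. There are 200 camera calls.

## Working session

There is one attempt and no reset: what is moved stays moved. The work goes in short steps, Python scripts to look and compute and a tool call to move; the robot and the scene stay as the last step left them, time stands still between calls to the robot, and variables do not carry over. Pictures are saved under pics/ and viewed, on a budget of 14 in all, crops included, one or two more only if the job needs it, and the job is handed in when it is done.

Besides the shell and the picture viewer there is one more tool, called as name(argument=value, ...) on one line, values as JSON. move_arm: Moves the arm, as the interface text tells. Shifts and turns lie within -1 to 1; 1 stands for 100 mm of shift or pi/2 rad of turn. Its arguments: {"type":"object","properties":{"motion":{"type":"array"}},"required":["motion"]}

```bash
mkdir -p pics; ls; python3 - <<'E'
from workcell import telemetry, optics, order, ctrl
import cv2,numpy as np
print(telemetry.get_obs(), ctrl.grip_point_offset)
for c in ("top","scene"):
    im=optics.get_image(c); cv2.imwrite(f"pics/{c}0.png",im[:,:,::-1])
    i=optics.camera_info(c); print(c,i)
    for q in ("short_end_mill","long_end_mill","short_reamer","long_reamer","rack","pair_1","pair_4"):
        print(q,[(np.round(d["location"]),round(d["confidence"],2)) for d in optics.landmark_of(c,q)][:5])
E
```

```text
pics
{'t': 0.0, 'qpos': array([-1.30998640e+00,  4.23853418e-01,  1.63067591e+00, -5.36929886e-05,
        1.08860144e+00, -1.90428982e-02]), 'qvel': array([-0.00050788, -0.00010697,  0.00269883,  0.00110816,  0.00277065,
       -0.00105317]), 'joint_torque': array([ 9.30098349e-05, -5.44633842e+01, -2.73666322e+01,  6.44117827e-02,
        2.27516529e-02, -1.47636556e-04]), 'ee_pos': array([ 172.4760503 , -600.15507442,  221.89938254]), 'orientation': array([-3.10937578e+00, -4.37985305e-01,  3.65324514e-04]), 'ft_force': array([-0.47584094,  0.04206871, -0.05148108]), 'moment': array([ 0.00356437,  0.01388401, -0.04658798]), 'width': 87.717570861328} 18.700000000000003
top {'mtx': array([[473.89752839,   0.        , 275.65502902],
       [  0.        , 473.89752839, 210.09572163],
       [  0.        ,   0.        ,   1.        ]]), 'k1': -0.015506770770489819, 'R': array([[ 0.02319586, -0.99971238, -0.00609243],
       [-0.99781654, -0.02277405, -0.061996  ],
       [ 0.06183941,  0.00751717, -0.9980578 ]]), 't': array([  62.82497703,  540.70071767, 1090.78718916])}
short_end_mill
[... 668 characters left out ...]
874],
       [-0.35985803,  0.38145278, -0.85146695],
       [ 0.58822036, -0.61563044, -0.52440058]]), 't': array([444.3437098 , 214.00374483, 984.11958474])}
short_end_mill [(array([442., 379.,  -4.]), 0.51)]
long_end_mill [(array([376., -24.,   3.]), 0.6), (array([ 690., -218.,   -0.]), 0.5), (array([538., 100.,  -5.]), 0.35)]
short_reamer [(array([ 547., -207.,    2.]), 0.6)]
long_reamer [(array([ 412., -189.,   -2.]), 0.72), (array([531., 119.,  31.]), 0.68)]
rack [(array([537., 100.,  -3.]), 0.92), (array([527., 116.,  28.]), 0.72)]
pair_1 [(array([525., 119.,  29.]), 0.48), (array([507., 171.,  28.]), 0.43)]
pair_4 [(array([525., 119.,  29.]), 0.48), (array([507., 171.,  28.]), 0.43)]
```

View pics/top0.png

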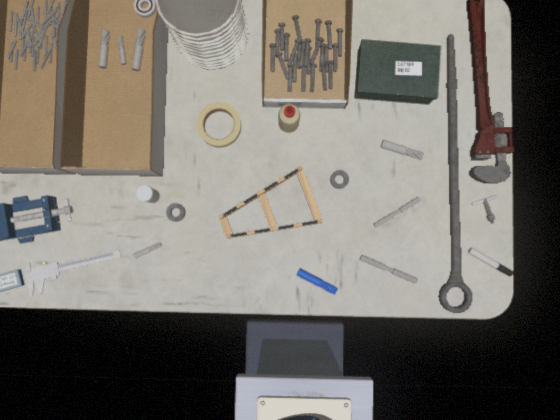

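View pics/scene0.png

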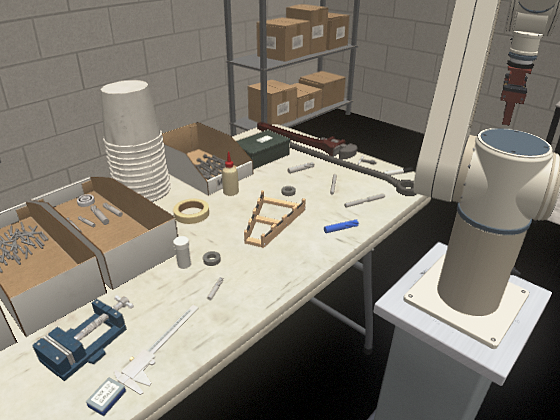

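Top view: the rack's narrow end is left at (225,226) and its wide end right at (310,195). The short mill is at (147,250), the long mill at (401,150), the short reamer at (397,212), the long reamer at (388,269) and the blue decoy at (317,281). Next I measure the poses.

```bash
cat > h.py <<'E'
import numpy as np,cv2
from scipy.spatial.transform import Rotation as Ro
from workcell import telemetry, optics
def back(cam,uv,z):
    i=optics.camera_info(cam); K=i["mtx"]; R=i["R"]; t=i["t"]
    d=cv2.undistortPoints(np.float64(uv).reshape(-1,1,2),K,np.array([i["k1"],0,0,0.]))[:,0]
    # k1 is cv2's radial model
    c=-R.T@t; r=np.c_[d,np.ones(len(d))]@R
    return c+r*((z-c[2])/r[:,2])[:,None]
def proj(cam,X):
    i=optics.camera_info(cam)
    return cv2.projectPoints(np.float64(X).reshape(-1,1,3),cv2.Rodrigues(i["R"])[0],i["t"],i["mtx"],np.array([i["k1"],0,0,0.]))[0][:,0]
def go(p,d=None):
    """from now to tcp p, jaws along direction d (deg, world): total tool shift (100mm) and twist"""
    o=telemetry.get_obs(); R=Ro.from_rotvec(o["orientation"]).as_matrix()
    s=R.T@(np.array(p)-o["ee_pos"])/100
    y=R[:,1]; a=np.degrees(np.arctan2(y[1],y[0])); tw=0
    if d is not None: tw=-((d-a+90)%180-90)/90   # tool down: +tool z turn = -world turn
    print("tcp",o["ee_pos"].round(1),"jaw",round(a,1),"shift",s.round(3),"twist",round(tw,3),"w",round(o["width"],1),"q6",o["qpos"][5].round(2))
E
python3 - <<'E'
from h import *
im=optics.get_image("top"); g=cv2.cvtColor(im,cv2.COLOR_RGB2HSV)
cv2.imwrite("pics/rack.png",cv2.resize(im[155:250,205:335,::-1],None,fx=6,fy=6,interpolation=cv2.INTER_CUBIC))
big=im[:, :, ::-1]
crops=[cv2.resize(big[y-25:y+25,x-40:x+40],None,fx=5,fy=5,interpolation=cv2.INTER_CUBIC) for x,y in((147,250),(401,150),(397,212),(388,269))]
cv2.imwrite("pics/cut.png",np.vstack([np.hstack(crops[:2]),np.hstack(crops[2:])]))
for q,(x,y),h in (("short_end_mill",(147,250),6),("long_end_mill",(401,150),10),("short_reamer",(397,212),6),("long_reamer",(388,269),7)):
    for d in optics.regions_of("top",q):
        m=d["pixels"]; v=np.argwhere(m)[:,::-1]
        if np.hypot(*(v.mean(0)-(x,y)))<30:
            P=back("top",v,h)[:,:2]
            c,s,a=cv2.minAreaRect(P.astype(np.float32))
            e=np.linalg.svd(P-P.mean(0))[2][0]
            u=(P-P.mean(0))@e; mid=P.mean(0)+e*(u.max()+u.min())/2
            print(q,round(d["confidence"],2),"mid",mid.round(1),"mean",P.mean(0).round(1),"len",np.ptp(u).round(),"ang",round(np.degrees(np.arctan2(e[1],e[0]))%180,1),np.round(s),np.round(c,1))
E
```

```text
short_end_mill 0.5 mid [438.7 376.8] mean [438.8 376.5] len 70.0 ang 115.7 [13. 70.] [439.1 377. ]
long_end_mill 0.69 mid [ 690.  -220.3] mean [ 689.9 -220.7] len 102.0 ang 73.1 [102.  19.] [ 690.  -220.3]
short_reamer 0.47 mid [ 541.5 -208.9] mean [ 541.2 -208.4] len 124.0 ang 122.2 [ 13. 124.] [ 541.3 -209. ]
```

View pics/rack.png

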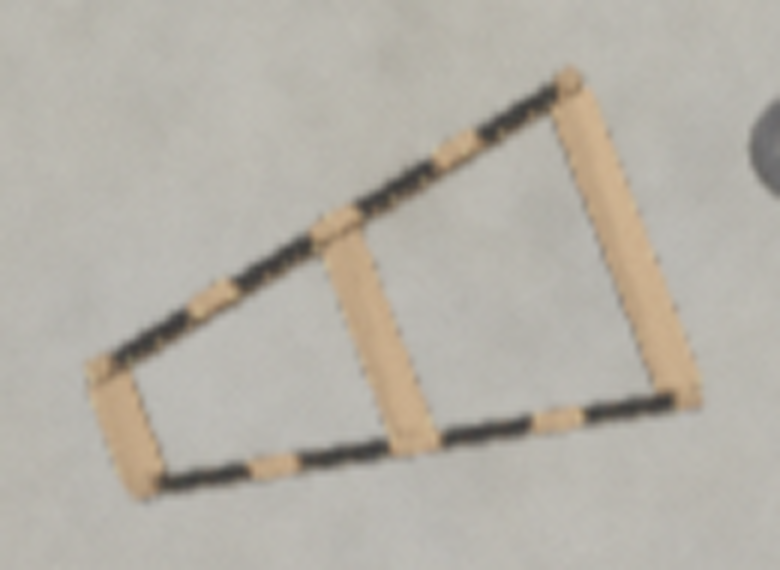

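View pics/cut.png

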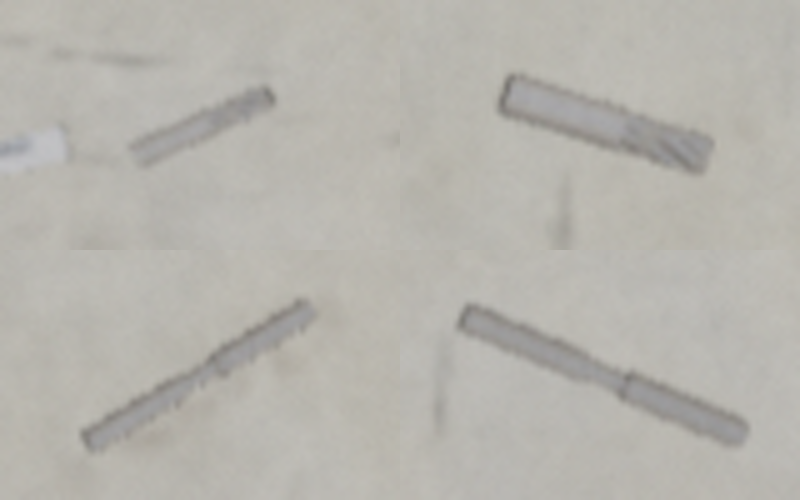

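The crops show the pads of both rack rails clearly, and both reamers are waisted near the middle. I'll fit the rack from the 8 pads and grip the reamers a little off the waist.

```bash
python3 - <<'E'
from h import *
up=[(150,339.5),(274.5,264),(397.5,189),(516.5,113.5)]; lo=[(204,477),(344,454.5),(486,431),(627.5,408.5)]
uv=np.array(up+lo); uv=np.array([205,155])+(uv+.5)/6-.5
P=back("top",uv,30)[:,:2]
X=[(-81,54*0,)]; xs=np.array([-81,-27,27,81.]); g=np.array([50,71,93,114])/2+4
# image up = world +x ; wide end toward -y ; y_rack = z cross x_rack -> +y_rack is +x world side (upper rail)
M=np.r_[np.c_[xs,g],np.c_[xs,-g]]
mc,pc=M.mean(0),P.mean(0); U,S,Vt=np.linalg.svd((M-mc).T@(P-pc)); R=Vt.T@U.T
t=pc-R@mc; print("rack",t,"yaw",np.degrees(np.arctan2(R[1,0],R[0,0])),"det",np.linalg.det(R))
print("res",(P-(M@R.T+t)).round(1).tolist())
for i,x in enumerate(xs): print("pair",i+1,(R@[x,0]+t).round(1), "from pts",((P[i]+P[i+4])/2).round(1))
L=back("top",[(360.4,257.6),(417,280.6)],7)[:,:2]; e=L[1]-L[0]
print("long_reamer",L.mean(0),np.linalg.norm(e),np.degrees(np.arctan2(e[1],e[0]))%180)
for d in optics.regions_of("scene","long_reamer"):
    v=np.argwhere(d["pixels"])[:,::-1]; Q=back("scene",v,7)[:,:2]; e=np.linalg.svd(Q-Q.mean(0))[2][0];u=(Q-Q.mean(0))@e
    print("scene LR",d["confidence"],(Q.mean(0)+e*(u.max()+u.min())/2).round(1),np.ptp(u).round(),np.degrees(np.arctan2(e[1],e[0]))%180)
go([415,-190,150],None)
c=optics.camera_info("top"); print(-c["R"].T@c["t"])
E
```

```text
rack [537.38343041  94.92992402] yaw -68.20997241276868 det 1.0
res [[-0.8, 0.6], [-0.4, -0.3], [-0.5, -1.0], [0.1, -0.1], [0.6, -0.1], [0.2, 0.4], [0.6, 0.3], [0.2, 0.2]]
pair 1 [507.3 170.1] from pts [507.2 170.4]
pair 2 [527.4 120. ] from pts [527.3 120. ]
pair 3 [547.4  69.9] from pts [547.5  69.5]
pair 4 [567.5  19.7] from pts [567.6  19.8]
long_reamer [ 407.50599592 -192.24733815] 142.22945956541474 69.18780531537728
scene LR 0.5 [ 406.9 -194. ] 146.0 69.54183179211026
tcp [ 172.6 -600.7  222.7] jaw -74.0 shift [ 3.464 -3.278  0.727] twist 0 w 87.8 q6 -0.02
[ 470.6091965    66.92121797 1122.5727017 ]
```

```bash
cat >> h.py <<'E'
def plan(wps,step=38,dstep=6.5):
    """wps: (x,y,z,jaw deg, grip). prints calls of <=5 rows"""
    o=telemetry.get_obs(); y=Ro.from_rotvec(o["orientation"]).as_matrix()[:,1]
    p=o["ee_pos"].copy(); a=np.degrees(np.arctan2(y[1],y[0])); print("at",p.round(1),round(a,1),"w",o["width"].round(1),"t",round(o["t"],1)); rows=[]
    for x_,y_,z_,b,gr in wps:
        q=np.array([x_,y_,z_],float); tw=(b-a+90)%180-90
        n=max(1,int(np.ceil(max(np.linalg.norm(q-p)/step,abs(tw)/dstep))))
        for i in range(n):
            d=(q-p)/(n-i); r=np.radians(a)
            s=[d@[-np.sin(r),np.cos(r),0],d@[np.cos(r),np.sin(r),0],-d[2]]
            s=[round(float(v)/100,2)+0. for v in s]; k=round(-tw/n/90,3)
            rows.append([gr,s,k]); a-=k*90
            p=p+100*(s[0]*np.array([-np.sin(r),np.cos(r),0])+s[1]*np.array([np.cos(r),np.sin(r),0])-s[2]*np.array([0,0,1]))
        rows.append(None)
    c=[]
    for r in rows:
        if r is None or len(c)==5:
            if c: print(str(c).replace(" ",""))
            c=[]
        if r: c.append(r)
    print("q",o["qpos"].round(2),"end",p.round(1),round(a,1))
E
python3 -c "
from h import *
plan([(417.4,-166.8,70,-20.7,.6)])"
```

```text
Traceback (most recent call last):
  File "h.py", line 23, in plan
    p=o["ee_pos"].copy(); a=np.degrees(np.arctan2(y[1],y[0])); print("at",p.round(1),round(a,1),"w",o["width"].round(1),"t",round(o["t"],1)); rows=[]
                                                                                                    ^^^^^^^^^^^^^^^^
AttributeError: 'float' object has no attribute 'round'
```

```bash
sed -i 's/o\["width"\].round(1)/round(o["width"],1)/' h.py
python3 -c "
from h import *
plan([(417.4,-166.8,70,-20.7,.6)])"
```

```text
at [ 172.6 -600.7  222.7] -74.0 w 87.8 t 1.1
[[0.6,[0.25,-0.25,0.11],np.float64(-0.042)],[0.6,[0.27,-0.23,0.11],np.float64(-0.042)],[0.6,[0.28,-0.21,0.11],np.float64(-0.042)],[0.6,[0.3,-0.2,0.11],np.float64(-0.042)],[0.6,[0.31,-0.17,0.11],np.float64(-0.042)]]
[[0.6,[0.32,-0.15,0.11],np.float64(-0.042)],[0.6,[0.33,-0.13,0.11],np.float64(-0.042)],[0.6,[0.34,-0.11,0.11],np.float64(-0.042)],[0.6,[0.35,-0.09,0.11],np.float64(-0.042)],[0.6,[0.35,-0.07,0.11],np.float64(-0.042)]]
[[0.6,[0.35,-0.04,0.11],np.float64(-0.042)],[0.6,[0.36,-0.02,0.11],np.float64(-0.042)],[0.6,[0.36,0.0,0.1],np.float64(-0.042)],[0.6,[0.35,0.03,0.11],np.float64(-0.042)]]
q [-1.31  0.42  1.63  0.    1.09 -0.02] end [ 417.2 -166.9   69.7] -21.0
```

move_arm(motion=[[0.6,[0.25,-0.25,0.11],-0.042],[0.6,[0.27,-0.23,0.11],-0.042],[0.6,[0.28,-0.21,0.11],-0.042],[0.6,[0.3,-0.2,0.11],-0.042],[0.6,[0.31,-0.17,0.11],-0.042]])

```text
t: 1.52
ee_pos: [259.9, -449.9, 168.2]
orientation: [2.983, 0.945, -0.001]
ft_force: [1.4, -0.1, 0.6]
width: 57.9
```

move_arm(motion=[[0.6,[0.32,-0.15,0.11],-0.042],[0.6,[0.33,-0.13,0.11],-0.042],[0.6,[0.34,-0.11,0.11],-0.042],[0.6,[0.35,-0.09,0.11],-0.042],[0.6,[0.35,-0.07,0.11],-0.042]])

```text
t: 1.93
ee_pos: [349.6, -288.0, 110.6]
orientation: [2.773, 1.44, -0.002]
ft_force: [-0.2, 0.2, -0.3]
width: 52.4
```

```bash
sed -i 's/round(-tw\/n\/90,3)/round(float(-tw)\/n\/90,3)/' h.py
python3 -c "
from h import *
plan([(417.4,-166.8,70,-20.7,.6),(417.4,-166.8,2.5,-20.7,.5)])"
```

```text
at [ 349.6 -288.   110.6] -35.1 w 52.4 t 1.9
[[0.6,[0.35,-0.04,0.1],-0.04],[0.6,[0.35,-0.01,0.1],-0.04],[0.6,[0.34,0.01,0.1],-0.04],[0.6,[0.35,0.03,0.11],-0.04]]
[[0.5,[0.0,0.0,0.34],-0.0],[0.5,[0.0,0.0,0.33],-0.0]]
q [-0.71  0.35  2.09 -0.01  0.69 -0.09] end [ 417.8 -166.5    2.6] -20.7
```

move_arm(motion=[[0.6,[0.35,-0.04,0.1],-0.04],[0.6,[0.35,-0.01,0.1],-0.04],[0.6,[0.34,0.01,0.1],-0.04],[0.6,[0.35,0.03,0.11],-0.04],[0.6,[0,0,0],0]])

```text
t: 2.35
ee_pos: [422.2, -156.6, 66.0]
orientation: [2.552, 1.802, -0.003]
ft_force: [-0.7, -0.3, 0.8]
width: 52.7
```

```bash
python3 - <<'E'
from h import *
plan([(417.4,-166.8,2.5,-20.7,.5)],25)
im=optics.get_image("top")[:,:,::-1]
c=im[215:315,330:450]; cv2.imwrite("pics/g1.png",cv2.resize(c,None,fx=6,fy=6,interpolation=cv2.INTER_CUBIC))
E
```

```text
at [ 422.2 -156.6   66. ] -19.6 w 52.7 t 2.4
[[0.5,[-0.04,0.0,0.21],0.004],[0.5,[-0.04,-0.01,0.21],0.004],[0.5,[-0.03,0.0,0.21],0.004]]
q [-0.37  0.44  2.11 -0.02  0.58 -0.01] end [ 417.5 -166.6    3. ] -20.6
```

View pics/g1.png

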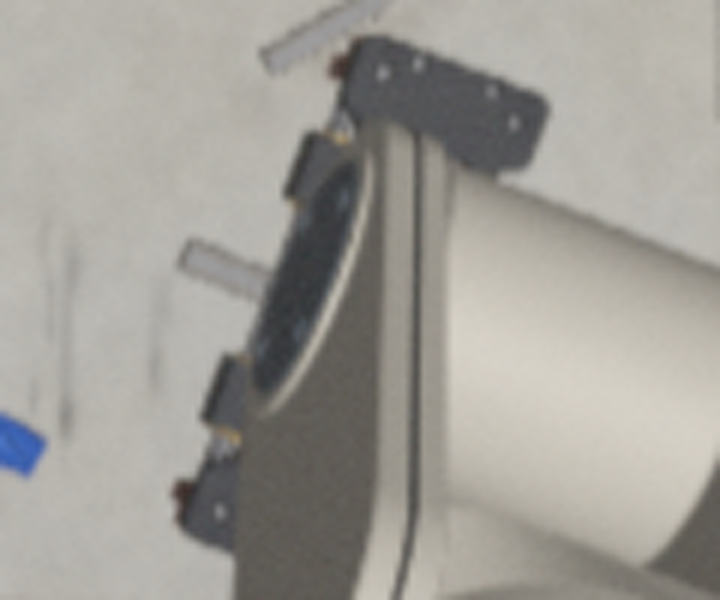

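The long reamer's left end shows at (185,255) in the crop, on the line midway between the jaws. The blue decoy is well clear. Descending.

move_arm(motion=[[0.5,[-0.04,0,0.21],0.004],[0.5,[-0.04,0,0.21],0.004],[0.5,[-0.02,0,0.15],0.003],[0.5,[0,0,0.03],0]])

```text
t: 2.73
ee_pos: [421.7, -170.8, 7.2]
orientation: [2.564, 1.773, 0.002]
ft_force: [0.0, 0.1, 0.3]
width: 44.1
```

```bash
python3 -c "
from h import *
plan([(417.4,-166.8,2.5,-20.7,.5)],25)"
```

```text
at [ 421.7 -170.8    7.2] -20.7 w 44.1 t 2.7
[[0.5,[0.02,-0.05,0.05],0.0]]
q [-0.4   0.57  2.11 -0.03  0.43 -0.02] end [ 417.7 -167.2    2.2] -20.7
```

move_arm(motion=[[0.5,[0.02,-0.05,0.04],0],[0.5,[0,0,0],0]])

```text
t: 2.9
ee_pos: [416.8, -168.5, 2.8]
orientation: [2.567, 1.769, 0.001]
ft_force: [-0.1, 0.4, 0.9]
width: 43.7
```

move_arm(motion=[[0,[0,0,0],0],[0,[0,0,0],0],[0,[0,0,0],0],[0,[0,0,0],0],[0,[0,0,0],0]])

```text
t: 3.32
ee_pos: [417.9, -169.8, 5.8]
orientation: [2.566, 1.765, 0.005]
ft_force: [-0.8, 1.4, -0.1]
width: 13.9
```

```bash
python3 -c "
from h import *
plan([(417.4,-166.8,100,-20.7,0),(593.5,30.1,100,-68.2,0)],36,6)"
```

```text
at [ 417.9 -169.8    5.8] -21.0 w 13.9 t 3.3
[[0,[0.01,-0.01,-0.31],-0.001],[0,[0.01,0.0,-0.32],-0.001],[0,[0.01,-0.01,-0.31],-0.001]]
[[0,[0.31,0.12,0.0],0.066],[0,[0.32,0.09,0.0],0.066],[0,[0.32,0.05,0.0],0.066],[0,[0.33,0.02,0.0],0.066],[0,[0.33,-0.01,0.0],0.066]]
[[0,[0.33,-0.05,0.0],0.066],[0,[0.32,-0.08,0.0],0.066],[0,[0.3,-0.12,0.0],0.066]]
q [-0.4   0.57  2.13 -0.03  0.42 -0.01] end [593.   30.1  99.8] -68.2
```

move_arm(motion=[[0,[0,0,-0.2],0],[0,[0,0,-0.3],0],[0,[0,0,-0.3],0],[0,[0,0,-0.1],0]])

```text
t: 3.65
ee_pos: [414.2, -166.7, 96.7]
orientation: [2.57, 1.769, -0.001]
ft_force: [1.6, -0.3, -0.3]
width: 13.7
```

move_arm(motion=[[0,[0.31,0.12,0],0.066],[0,[0.32,0.09,0],0.066],[0,[0.32,0.05,0],0.066],[0,[0.33,0.02,0],0.066],[0,[0.33,-0.01,0],0.066]])

```text
t: 4.07
ee_pos: [527.9, -45.0, 101.8]
orientation: [2.948, 1.01, 0.016]
ft_force: [0.6, -1.5, -1.0]
width: 14.2
```

```bash
python3 -c "
from h import *
plan([(590.7,29,90,-68.2,0),(590.7,29,60,-68.2,0)],30,6)"
```

```text
at [527.9 -45.  101.8] -52.2 w 14.2 t 4.1
[[0,[0.24,-0.05,0.03],0.045],[0,[0.23,-0.07,0.03],0.045],[0,[0.23,-0.08,0.03],0.045],[0,[0.22,-0.1,0.03],0.045]]
[[0,[0.0,0.0,0.3],-0.002]]
q [-0.1   0.46  1.93 -0.03  0.73  0.83] end [590.5  29.2  59.8] -68.2
```

move_arm(motion=[[0,[0.3,-0.06,0.03],0.05],[0,[0.26,-0.07,0.03],0.05],[0,[0.18,-0.08,0.03],0.04],[0,[0.08,-0.05,0.02],0.02],[0,[0,0,0],0]])

```text
t: 4.48
ee_pos: [591.0, 31.0, 91.6]
orientation: [3.056, 0.614, 0.032]
ft_force: [0.1, -0.0, -1.1]
width: 13.9
```

```bash
python3 - <<'E'
from h import *
plan([(590.7,29,60,-68.2,0),(590.7,29,36,-68.2,0)],30,6)
im=optics.get_image("scene")[:,:,::-1]
c=im[160:260,220:340]; cv2.imwrite("pics/p1.png",cv2.resize(c,None,fx=6,fy=6,interpolation=cv2.INTER_CUBIC))
E
```

```text
at [591.   31.   91.6] -67.3 w 13.9 t 4.5
[[0,[-0.01,0.01,0.16],0.005],[0,[0.0,0.01,0.16],0.005]]
[[0,[0.0,0.0,0.24],-0.0]]
q [ 0.04  0.54  1.8  -0.03  0.78  1.24] end [590.8  28.8  35.6] -68.2
```

View pics/p1.png

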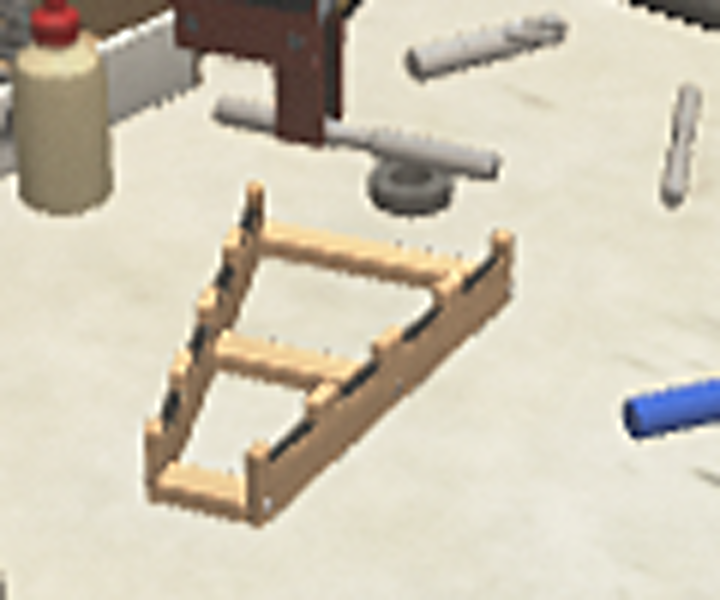

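The reamer is held level between the fingers above the wide end, from (220,110) to (495,165) in the crop. Lowering.

move_arm(motion=[[0,[-0.01,0.02,0.2],0.006],[0,[0,0.01,0.18],0.004],[0,[0,0,0.06],0],[0,[0,0,0],0]])

```text
t: 4.87
ee_pos: [590.1, 24.3, 47.9]
orientation: [3.059, 0.599, 0.031]
ft_force: [0.1, -0.1, -0.5]
width: 14.1
```

```bash
python3 -c "
from h import *
plan([(590.7,29,36,-68.2,0)],30,6)"
```

```text
at [590.1  24.3  47.9] -67.9 w 14.1 t 4.9
[[0,[0.02,-0.04,0.12],0.004]]
q [ 0.03  0.61  1.81 -0.03  0.69  1.24] end [590.5  28.8  35.9] -68.2
```

move_arm(motion=[[0,[0.02,-0.04,0.08],0.004],[0,[0,0,0.04],0],[0,[0,0,0],0]])

```text
t: 5.12
ee_pos: [590.6, 27.6, 36.5]
orientation: [3.061, 0.587, 0.032]
ft_force: [-0.6, 1.0, 0.2]
width: 14.0
```

```bash
python3 -c "
from h import *
plan([(590.7,29,36,-68.2,0)],30,6);print(telemetry.get_obs()['ft_force'],Ro.from_rotvec(telemetry.get_obs()['orientation']).as_matrix()[:,2])"
```

```text
at [590.6  27.6  36.5] -68.3 w 14.0 t 5.1
[[0,[0.01,-0.01,0.01],-0.001]]
q [ 0.04  0.63  1.81 -0.03  0.67  1.26] end [591.1  28.9  35.5] -68.2
[-0.6227226   1.03035413  0.16146299] [ 0.02501688 -0.02013885 -0.99948416]
```

move_arm(motion=[[0,[0,-0.01,0],0],[0.35,[0,0,0],0],[0.35,[0,0,0],0],[0.35,[0,0,0],0],[0.35,[0,0,-0.1],0]])

```text
t: 5.53
ee_pos: [589.9, 28.7, 47.3]
orientation: [3.06, 0.589, 0.033]
ft_force: [-0.9, -0.1, 0.0]
width: 30.7
```

move_arm(motion=[[0.35,[0,0,-0.25],0],[0.35,[0,0,-0.2],0],[0.4,[0,0,-0.1],0]])

```text
t: 5.78
ee_pos: [587.6, 29.9, 104.8]
orientation: [3.061, 0.589, 0.029]
ft_force: [0.7, 0.4, 0.4]
width: 33.9
```

```bash
python3 - <<'E'
from h import *
plan([(527.1,-186.1,75,-147.8,0.5)],34,6.6)
im=optics.get_image("scene")[:,:,::-1]
c=im[160:260,220:340]; cv2.imwrite("pics/p2.png",cv2.resize(c,None,fx=6,fy=6,interpolation=cv2.INTER_CUBIC))
E
```

```text
at [587.6  29.9 104.8] -68.2 w 33.9 t 5.8
[[0.5,[-0.1,0.14,0.02],0.068],[0.5,[-0.09,0.15,0.02],0.068],[0.5,[-0.07,0.16,0.02],0.068],[0.5,[-0.06,0.16,0.02],0.068],[0.5,[-0.04,0.17,0.02],0.068]]
[[0.5,[-0.02,0.17,0.02],0.068],[0.5,[0.0,0.17,0.03],0.068],[0.5,[0.01,0.17,0.02],0.068],[0.5,[0.03,0.17,0.03],0.068],[0.5,[0.05,0.16,0.02],0.068]]
[[0.5,[0.07,0.16,0.03],0.068],[0.5,[0.09,0.15,0.02],0.068],[0.5,[0.1,0.14,0.03],0.068]]
q [ 0.04  0.52  1.8  -0.03  0.8   1.25] end [ 527.  -185.7   74.8] -147.8
```

View pics/p2.png

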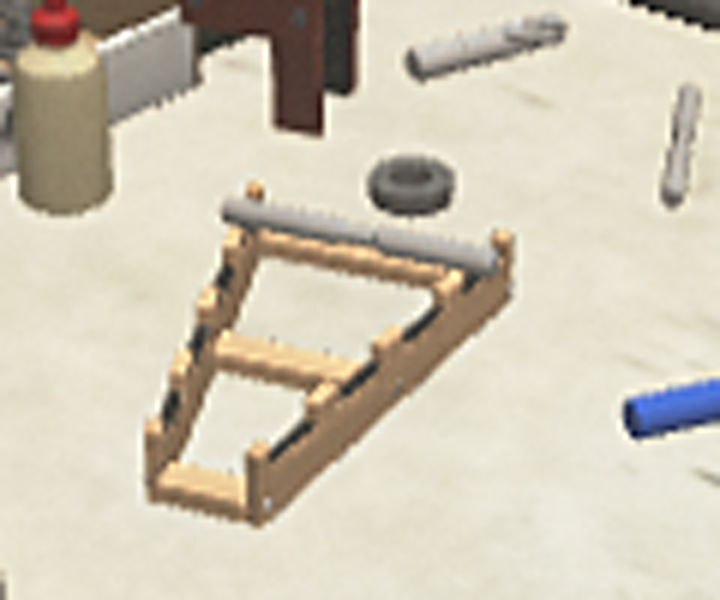

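The long reamer lies in pair 4, from (225,212) to (490,258) in the crop, resting on both rails. Next is the short reamer.

move_arm(motion=[[0.5,[-0.1,0.14,0.02],0.068],[0.5,[-0.09,0.15,0.02],0.068],[0.5,[-0.07,0.16,0.02],0.068],[0.5,[-0.06,0.16,0.02],0.068],[0.5,[-0.04,0.17,0.02],0.068]])

```text
t: 6.25
ee_pos: [568.1, -53.3, 100.1]
orientation: [3.113, -0.263, 0.056]
ft_force: [-0.2, 0.0, -1.2]
width: 44.2
```

move_arm(motion=[[0.5,[-0.02,0.17,0.02],0.068],[0.5,[0,0.17,0.03],0.068],[0.5,[0.01,0.17,0.02],0.068],[0.5,[0.03,0.17,0.03],0.068],[0.5,[0.05,0.16,0.02],0.068]])

```text
t: 6.67
ee_pos: [540.7, -138.5, 87.6]
orientation: [2.928, -1.119, 0.061]
ft_force: [0.4, -0.0, -0.2]
width: 43.7
```

```bash
python3 -c "
from h import *
plan([(527.1,-186.1,60,-147.8,0.5)],25,6)"
```

```text
at [ 540.7 -138.5   87.6] -131.8 w 43.7 t 6.7
[[0.5,[0.07,0.15,0.09],0.059],[0.5,[0.09,0.14,0.09],0.059],[0.5,[0.1,0.13,0.1],0.059]]
q [-0.27  0.51  1.89 -0.02  0.71  2.05] end [ 527.5 -186.3   59.6] -147.8
```

move_arm(motion=[[0.5,[0.08,0.16,0.09],0.064],[0.5,[0.09,0.14,0.09],0.059],[0.5,[0.06,0.08,0.07],0.04],[0.5,[0,0,0.02],0],[0.5,[0,0,0],0]])

```text
t: 7.08
ee_pos: [527.5, -186.7, 59.1]
orientation: [2.75, -1.514, 0.062]
ft_force: [-0.7, 0.4, 0.5]
width: 43.8
```

```bash
python3 - <<'E'
s=open('h.py').read()
s=s.replace('y=Ro.from_rotvec(o["orientation"]).as_matrix()[:,1]\n','R=Ro.from_rotvec(o["orientation"]).as_matrix(); y=R[:,1]\n')
i=s.index("            d=(q-p)"); j=s.index("        rows.append(None)")
s=s[:i]+'''            d=(q-p)/(n-i); sv=[round(float(v)/100,2)+0. for v in R.T@d]; k=round(float(-tw)/n/90,3)
            rows.append([gr,sv,k]); p=p+100*R@sv; R=R@Ro.from_euler("z",90*k,degrees=True).as_matrix(); a-=k*90
'''+s[j:].replace('print("q"','print("tilt",o["orientation"].round(3),"q"')
open('h.py','w').write(s)
E
python3 -c "
from h import *
plan([(527.1,-186.1,3,-147.8,0.45)],22,6)"
```

```text
at [ 527.5 -186.7   59.1] -147.7 w 43.8 t 7.1
[[0.45,[-0.01,0.0,0.19],0.001],[0.45,[-0.01,0.01,0.18],0.001],[0.45,[-0.01,0.0,0.19],0.001]]
tilt [ 2.75  -1.514  0.062] q [-0.36  0.56  1.89 -0.01  0.65  2.23] end [ 527.  -185.8    3. ] -147.9
```

move_arm(motion=[[0.45,[-0.01,0,0.19],0],[0.45,[-0.01,0.01,0.19],0],[0.45,[-0.01,0,0.14],0],[0.45,[0,0,0.02],0]])

```text
t: 7.42
ee_pos: [529.6, -184.4, 5.5]
orientation: [2.758, -1.501, 0.07]
ft_force: [-0.2, -0.2, -0.3]
width: 39.7
```

```bash
python3 -c "
from h import *
plan([(527.1,-186.1,2,-147.8,0.45)],22,6)"
```

```text
at [ 529.6 -184.4    5.5] -147.1 w 39.7 t 7.4
[[0.45,[0.0,0.03,0.03],0.008]]
tilt [ 2.758 -1.501  0.07 ] q [-0.35  0.65  1.9  -0.01  0.55  2.23] end [ 527.2 -186.1    2.5] -147.8
```

move_arm(motion=[[0.45,[0,0.03,0.03],0.008],[0.2,[0,0,0],0],[0,[0,0,0],0],[0,[0,0,0],0],[0,[0,0,0],0]])

```text
t: 7.83
ee_pos: [528.6, -184.7, 4.3]
orientation: [-2.753, 1.512, -0.073]
ft_force: [-0.1, -0.4, 0.4]
width: 16.2
```

move_arm(motion=[[0,[0,0,0],0],[0,[0,0,0],0]])

```text
t: 8.0
ee_pos: [529.3, -184.9, 5.4]
orientation: [-2.753, 1.511, -0.076]
ft_force: [0.3, -1.1, -0.6]
width: 11.9
```

```bash
python3 -c "
from h import *
plan([(527.1,-186.1,95,-147.8,0),(522.3,59.9,90,-68.2,0)],33,6)"
```

```text
at [ 529.3 -184.9    5.4] -147.5 w 11.9 t 8.0
[[0,[0.01,0.0,-0.3],0.001],[0,[0.01,0.0,-0.3],0.001],[0,[0.02,0.0,-0.3],0.001]]
[[0,[-0.15,-0.09,0.0],-0.063],[0,[-0.14,-0.1,0.0],-0.063],[0,[-0.13,-0.12,0.0],-0.063],[0,[-0.12,-0.13,0.0],-0.063],[0,[-0.1,-0.14,0.0],-0.063]]
[[0,[-0.09,-0.15,0.0],-0.063],[0,[-0.07,-0.16,0.0],-0.063],[0,[-0.06,-0.17,0.0],-0.063],[0,[-0.04,-0.17,0.0],-0.063],[0,[-0.03,-0.18,0.0],-0.063]]
[[0,[-0.01,-0.18,0.0],-0.063],[0,[0.01,-0.17,0.0],-0.063],[0,[0.03,-0.17,0.0],-0.063],[0,[0.05,-0.17,0.0],-0.063]]
tilt [-2.753  1.511 -0.076] q [-0.35  0.65  1.9  -0.01  0.54  2.23] end [522.9  59.7  89.7] -68.4
```

move_arm(motion=[[0,[0.01,0,-0.2],0],[0,[0.01,0,-0.3],0],[0,[0.02,0,-0.3],0],[0,[0,0,-0.1],0]])

```text
t: 8.33
ee_pos: [525.2, -185.5, 95.7]
orientation: [2.753, -1.511, 0.064]
ft_force: [0.7, 0.3, -0.6]
width: 12.3
```

move_arm(motion=[[0,[-0.15,-0.09,0],-0.063],[0,[-0.14,-0.1,0],-0.063],[0,[-0.13,-0.12,0],-0.063],[0,[-0.12,-0.13,0],-0.063],[0,[-0.1,-0.14,0],-0.063]])

```text
t: 8.75
ee_pos: [525.1, -99.5, 97.6]
orientation: [3.033, -0.768, 0.078]
ft_force: [0.4, -0.5, -0.7]
width: 11.9
```

move_arm(motion=[[0,[-0.09,-0.15,0],-0.063],[0,[-0.07,-0.16,0],-0.063],[0,[-0.06,-0.17,0],-0.063],[0,[-0.04,-0.17,0],-0.063],[0,[-0.03,-0.18,0],-0.063]])

```text
t: 9.17
ee_pos: [519.2, -6.8, 93.4]
orientation: [3.116, 0.036, 0.07]
ft_force: [0.4, 0.5, -0.5]
width: 12.5
```

```bash
python3 -c "
from h import *
plan([(522.3,59.9,85,-68.2,0)],22,5.5)"
```

```text
at [519.2  -6.8  93.4] -88.7 w 12.5 t 9.2
[[0,[0.01,-0.17,0.02],-0.057],[0,[0.03,-0.16,0.02],-0.057],[0,[0.04,-0.16,0.01],-0.057],[0,[0.05,-0.16,0.02],-0.057]]
tilt [3.116 0.036 0.07 ] q [-0.02  0.45  1.97 -0.04  0.67  1.55] end [522.3  59.5  84.9] -68.2
```

move_arm(motion=[[0,[0.01,-0.19,0.02],-0.063],[0,[0.03,-0.17,0.02],-0.06],[0,[0.04,-0.14,0.01],-0.05],[0,[0.03,-0.07,0.02],-0.03],[0,[0,0,0],0]])

```text
t: 9.58
ee_pos: [520.5, 57.2, 82.8]
orientation: [3.058, 0.567, 0.06]
ft_force: [0.4, -0.2, -1.5]
width: 12.2
```

```bash
python3 -c "
from h import *
plan([(522.3,59.9,36,-68.2,0)],22,5.5)"
```

```text
at [520.5  57.2  82.8] -69.0 w 12.2 t 9.6
[[0,[0.0,-0.01,0.16],-0.003],[0,[0.01,-0.01,0.15],-0.003],[0,[0.0,-0.02,0.16],-0.003]]
tilt [3.058 0.567 0.06 ] q [ 0.1   0.48  1.97 -0.05  0.66  1.34] end [522.   60.2  35.8] -68.2
```

move_arm(motion=[[0,[0,-0.02,0.16],-0.005],[0,[0.01,-0.01,0.16],-0.004],[0,[0,-0.01,0.06],0],[0,[0,0,0],0]])

```text
t: 9.92
ee_pos: [521.8, 60.2, 43.4]
orientation: [3.055, 0.583, 0.061]
ft_force: [-0.0, -0.1, -0.7]
width: 12.4
```

```bash
python3 -c "
from h import *
plan([(522.3,59.9,35.5,-68.2,0)],22,5.5)"
```

```text
at [521.8  60.2  43.4] -68.4 w 12.4 t 9.9
[[0,[0.0,0.0,0.08],-0.003]]
tilt [3.055 0.583 0.061] q [ 0.11  0.55  1.97 -0.05  0.58  1.34] end [522.1  60.1  35.4] -68.2
```

move_arm(motion=[[0,[0,0,0.06],-0.003],[0,[0,0,0.02],0],[0,[0,0,0],0]])

```text
t: 10.17
ee_pos: [522.2, 59.0, 35.3]
orientation: [3.054, 0.586, 0.061]
ft_force: [0.1, 0.2, -0.1]
width: 11.9
```

move_arm(motion=[[0.35,[0,0,0],0],[0.35,[0,0,0],0],[0.35,[0,0,0],0],[0.35,[0,0,0],0]])

```text
t: 10.5
ee_pos: [523.4, 58.6, 36.8]
orientation: [3.054, 0.584, 0.066]
ft_force: [0.2, -0.5, -0.1]
width: 30.6
```

move_arm(motion=[[0.35,[0,0,-0.1],0],[0.35,[0,0,-0.25],0],[0.35,[0,0,-0.25],0],[0.4,[0,0,-0.1],0]])

```text
t: 10.83
ee_pos: [518.2, 60.1, 108.6]
orientation: [3.055, 0.583, 0.057]
ft_force: [0.6, 0.2, 0.3]
width: 33.7
```

```bash
python3 - <<'E'
from h import *
plan([(690,-220.3,75,-16.9,0.6)],33,6.5)
im=optics.get_image("scene")[:,:,::-1]
c=im[160:260,220:340]; cv2.imwrite("pics/p3.png",cv2.resize(c,None,fx=6,fy=6,interpolation=cv2.INTER_CUBIC))
E
```

```text
at [518.2  60.1 108.6] -68.4 w 33.7 t 10.8
[[0.6,[0.05,0.29,0.04],-0.052],[0.6,[0.03,0.3,0.04],-0.052],[0.6,[0.0,0.3,0.04],-0.052],[0.6,[-0.02,0.3,0.04],-0.052],[0.6,[-0.05,0.29,0.04],-0.052]]
[[0.6,[-0.07,0.29,0.05],-0.052],[0.6,[-0.09,0.28,0.04],-0.052],[0.6,[-0.12,0.27,0.05],-0.052],[0.6,[-0.14,0.26,0.04],-0.052],[0.6,[-0.16,0.25,0.05],-0.052]]
[[0.6,[-0.18,0.24,0.04],-0.052]]
tilt [3.055 0.583 0.057] q [ 0.11  0.43  1.96 -0.04  0.71  1.33] end [ 689.7 -220.3   75.4] -16.9
```

View pics/p3.png

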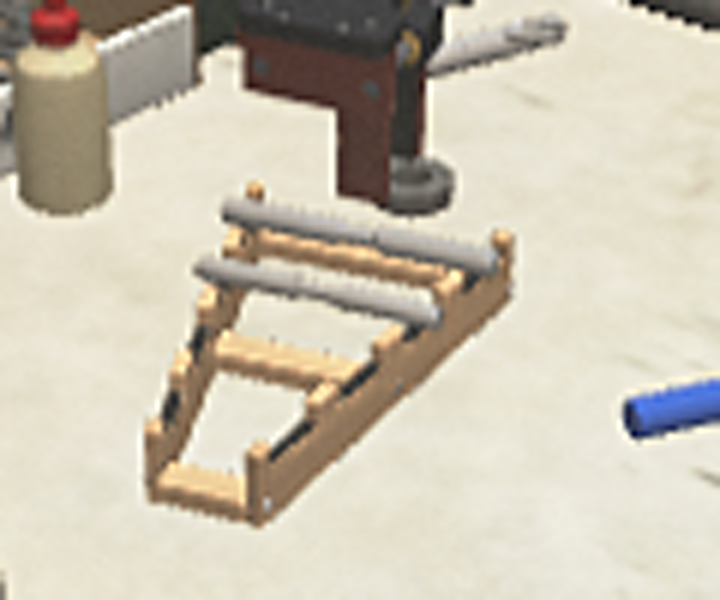

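The short reamer lies in pair 3, from (197,267) to (435,312) in the crop, bridging both rails. Next is the long end mill.

move_arm(motion=[[0.6,[0.05,0.29,0.04],-0.052],[0.6,[0.03,0.3,0.04],-0.052],[0.6,[0,0.3,0.04],-0.052],[0.6,[-0.02,0.3,0.04],-0.052],[0.6,[-0.05,0.29,0.04],-0.052]])

```text
t: 11.3
ee_pos: [599.1, -66.7, 97.6]
orientation: [2.851, 1.222, 0.055]
ft_force: [0.4, 0.0, -0.6]
width: 52.6
```

move_arm(motion=[[0.6,[-0.07,0.29,0.05],-0.052],[0.6,[-0.09,0.28,0.04],-0.052],[0.6,[-0.12,0.27,0.05],-0.052],[0.6,[-0.14,0.26,0.04],-0.052]])

```text
t: 11.63
ee_pos: [665.4, -171.7, 81.9]
orientation: [2.597, 1.689, 0.042]
ft_force: [-0.7, 0.9, -0.7]
width: 52.9
```

```bash
python3 -c "
from h import *
plan([(690,-220.3,60,-16.9,0.6)],22,5.5)"
```

```text
at [ 665.4 -171.7   81.9] -23.9 w 52.9 t 11.6
[[0.6,[-0.11,0.14,0.08],-0.026],[0.6,[-0.12,0.13,0.08],-0.026],[0.6,[-0.13,0.13,0.08],-0.026]]
tilt [2.597 1.689 0.042] q [-0.27  0.66  1.6  -0.01  0.84  0.16] end [ 690.4 -220.5   60.1] -16.9
```

move_arm(motion=[[0.6,[-0.14,0.18,0.09],-0.03],[0.6,[-0.12,0.14,0.08],-0.026],[0.6,[-0.07,0.06,0.05],-0.013],[0.6,[0,0,0],0],[0.6,[0,0,0],0]])

```text
t: 12.05
ee_pos: [691.7, -225.6, 56.7]
orientation: [2.496, 1.831, 0.037]
ft_force: [-0.0, 0.3, 0.9]
width: 52.7
```

```bash
python3 -c "
from h import *
plan([(690,-220.3,5,-16.9,0.55)],20,5.5)"
```

```text
at [ 691.7 -225.6   56.7] -17.5 w 52.7 t 12.1
[[0.55,[0.02,-0.02,0.17],-0.002],[0.55,[0.01,-0.02,0.17],-0.002],[0.55,[0.02,-0.02,0.17],-0.002]]
tilt [2.496 1.831 0.037] q [-0.33  0.74  1.5  -0.01  0.85 -0.02] end [ 689.8 -220.2    5.4] -16.9
```

move_arm(motion=[[0.55,[0.02,-0.02,0.17],-0.003],[0.55,[0.01,-0.02,0.17],-0.003],[0.55,[0.01,-0.01,0.12],0],[0.55,[0,0,0.02],0]])

```text
t: 12.38
ee_pos: [689.8, -218.7, 8.1]
orientation: [2.488, 1.84, 0.039]
ft_force: [-1.1, 0.8, -0.1]
width: 48.2
```

```bash
python3 -c "
from h import *
plan([(690,-220.3,4,-16.9,0.55)],20,5.5)"
```

```text
at [ 689.8 -218.7    8.1] -17.0 w 48.2 t 12.4
[[0.55,[-0.01,0.0,0.04],-0.001]]
tilt [2.488 1.84  0.039] q [-0.32  0.8   1.52 -0.01  0.77 -0.02] end [ 689.7 -219.8    4.1] -16.9
```

move_arm(motion=[[0.5,[-0.01,0,0.05],0],[0.3,[0,0,0],0],[0,[0,0,0],0],[0,[0,0,0],0],[0,[0,0,0],0]])

```text
t: 12.8
ee_pos: [690.3, -218.1, 4.1]
orientation: [2.486, 1.841, 0.04]
ft_force: [1.8, -0.9, 0.0]
width: 20.6
```

move_arm(motion=[[0,[0,0,0],0],[0,[0,0,0],0]])

```text
t: 12.97
ee_pos: [690.5, -218.3, 4.8]
orientation: [2.486, 1.84, 0.04]
ft_force: [-0.4, -0.5, -2.0]
width: 19.9
```

```bash
python3 -c "
from h import *
plan([(690,-220.3,120,-16.9,0),(527.4,120,110,-68.2,0)],33,6)"
```

```text
at [ 690.5 -218.3    4.8] -17.0 w 19.9 t 13.0
[[0,[-0.01,0.02,-0.29],-0.0],[0,[-0.01,0.01,-0.29],-0.0],[0,[0.0,0.02,-0.29],-0.0],[0,[-0.01,0.01,-0.28],-0.0]]
[[0,[0.23,-0.21,0.0],0.047],[0,[0.22,-0.23,-0.01],0.047],[0,[0.2,-0.24,0.0],0.047],[0,[0.18,-0.26,-0.01],0.047],[0,[0.16,-0.27,0.0],0.047]]
[[0,[0.14,-0.28,-0.01],0.047],[0,[0.12,-0.29,0.0],0.047],[0,[0.09,-0.3,-0.01],0.047],[0,[0.07,-0.31,0.0],0.047],[0,[0.05,-0.31,-0.01],0.047]]
[[0,[0.03,-0.31,0.0],0.047],[0,[0.01,-0.31,-0.01],0.047]]
tilt [2.486 1.84  0.04 ] q [-0.32  0.81  1.52 -0.01  0.76 -0.02] end [527.9 119.7 110.1] -67.7
```

move_arm(motion=[[0,[0,0.01,-0.2],0],[0,[-0.01,0.01,-0.3],0],[0,[0,0.02,-0.3],0],[0,[0,0.01,-0.25],0],[0,[0,0,-0.1],0]])

```text
t: 13.38
ee_pos: [684.4, -216.8, 117.4]
orientation: [2.496, 1.846, 0.028]
ft_force: [0.3, -0.4, -3.3]
width: 19.4
```

move_arm(motion=[[0,[0.23,-0.21,0],0.047],[0,[0.22,-0.23,-0.01],0.047],[0,[0.2,-0.24,0],0.047],[0,[0.18,-0.26,-0.01],0.047],[0,[0.16,-0.27,0],0.047]])

```text
t: 13.8
ee_pos: [619.8, -77.0, 116.7]
orientation: [2.804, 1.323, 0.05]
ft_force: [0.0, 0.8, -2.8]
width: 19.7
```

move_arm(motion=[[0,[0.14,-0.28,-0.01],0.047],[0,[0.12,-0.29,0],0.047],[0,[0.09,-0.3,-0.01],0.047],[0,[0.07,-0.31,0],0.047]])

```text
t: 14.13
ee_pos: [562.8, 42.3, 111.2]
orientation: [2.982, 0.872, 0.055]
ft_force: [1.0, 0.5, -3.1]
width: 19.7
```

```bash
python3 -c "
from h import *
plan([(529.3,120.8,95,-68.2,0)],24,5.5)"
```

```text
at [562.8  42.3 111.2] -57.4 w 19.7 t 14.1
[[0,[0.03,-0.21,0.03],0.03],[0,[0.03,-0.21,0.03],0.03],[0,[0.01,-0.22,0.03],0.03],[0,[0.01,-0.21,0.04],0.03]]
tilt [2.982 0.872 0.055] q [ 0.07  0.47  1.87 -0.04  0.76  1.1 ] end [529.8 120.5  94.9] -68.2
```

move_arm(motion=[[0,[0.03,-0.27,0.03],0.04],[0,[0.03,-0.24,0.03],0.035],[0,[0.01,-0.15,0.03],0.025],[0,[0.01,-0.08,0.02],0.01],[0,[0,0,0],0]])

```text
t: 14.55
ee_pos: [526.6, 118.3, 94.2]
orientation: [3.053, 0.6, 0.05]
ft_force: [-0.3, -0.0, -3.2]
width: 19.9
```

```bash
python3 -c "
from h import *
plan([(529.3,120.8,36,-68.2,0)],22,5.5)"
```

```text
at [526.6 118.3  94.2] -67.8 w 19.9 t 14.6
[[0,[0.01,-0.01,0.19],0.002],[0,[0.0,-0.01,0.2],0.002],[0,[0.01,-0.01,0.19],0.002]]
tilt [3.053 0.6   0.05 ] q [ 0.22  0.48  1.92 -0.05  0.71  1.43] end [529.5 120.5  36.2] -68.3
```

move_arm(motion=[[0,[0.01,-0.01,0.19],0.003],[0,[0.01,-0.01,0.2],0.002],[0,[0.01,-0.01,0.1],0],[0,[0,0,0],0]])

```text
t: 14.88
ee_pos: [530.9, 120.8, 43.8]
orientation: [3.054, 0.594, 0.053]
ft_force: [-0.1, -0.2, -2.8]
width: 19.7
```

```bash
python3 -c "
from h import *
plan([(529.3,120.8,35,-68.2,0)],22,5.5)"
```

```text
at [530.9 120.8  43.8] -68.0 w 19.7 t 14.9
[[0,[-0.02,-0.01,0.09],0.002]]
tilt [3.054 0.594 0.053] q [ 0.22  0.57  1.92 -0.05  0.61  1.45] end [529.  120.8  34.7] -68.2
```

move_arm(motion=[[0,[-0.01,0,0.06],0.002],[0,[0,0,0.03],0],[0,[0,0,0],0]])

```text
t: 15.13
ee_pos: [530.9, 119.3, 34.7]
orientation: [3.056, 0.587, 0.053]
ft_force: [0.2, 1.3, -1.5]
width: 19.6
```

move_arm(motion=[[0.4,[0,0,0],0],[0.4,[0,0,0],0],[0.4,[0,0,0],0],[0.4,[0,0,0],0]])

```text
t: 15.47
ee_pos: [533.3, 119.1, 37.2]
orientation: [3.055, 0.587, 0.061]
ft_force: [0.1, -0.6, -0.4]
width: 35.1
```

move_arm(motion=[[0.4,[0,0,-0.1],0],[0.4,[0,0,-0.25],0],[0.4,[0,0,-0.25],0],[0.4,[0,0,-0.1],0]])

```text
t: 15.8
ee_pos: [528.8, 120.3, 109.5]
orientation: [3.055, 0.587, 0.055]
ft_force: [1.3, 1.0, 0.1]
width: 35.4
```

```bash
python3 - <<'E'
from h import *
plan([(485,245,95,-20,0.5),(438.8,376.8,75,25.7,0.5)],33,6.5)
im=optics.get_image("scene")[:,:,::-1]
c=im[160:300,200:340]; cv2.imwrite("pics/p4.png",cv2.resize(c,None,fx=4,fy=4,interpolation=cv2.INTER_CUBIC))
E
```

```text
at [528.8 120.3 109.5] -68.3 w 35.4 t 15.8
[[0.5,[0.01,-0.17,0.01],-0.067],[0.5,[0.02,-0.16,0.01],-0.067],[0.5,[0.04,-0.16,0.01],-0.067],[0.5,[0.06,-0.16,0.01],-0.067],[0.5,[0.07,-0.15,0.01],-0.067]]
[[0.5,[0.09,-0.14,0.02],-0.067],[0.5,[0.1,-0.13,0.01],-0.067],[0.5,[0.12,-0.11,0.02],-0.067]]
[[0.5,[0.13,-0.11,0.02],-0.064],[0.5,[0.15,-0.1,0.02],-0.064],[0.5,[0.15,-0.08,0.02],-0.064],[0.5,[0.16,-0.07,0.02],-0.064],[0.5,[0.17,-0.05,0.02],-0.064]]
[[0.5,[0.17,-0.03,0.02],-0.064],[0.5,[0.18,-0.02,0.01],-0.064],[0.5,[0.18,0.01,0.02],-0.064]]
tilt [3.055 0.587 0.055] q [ 0.22  0.45  1.91 -0.05  0.74  1.44] end [439.  377.2  74.9] 26.0
```

View pics/p4.png

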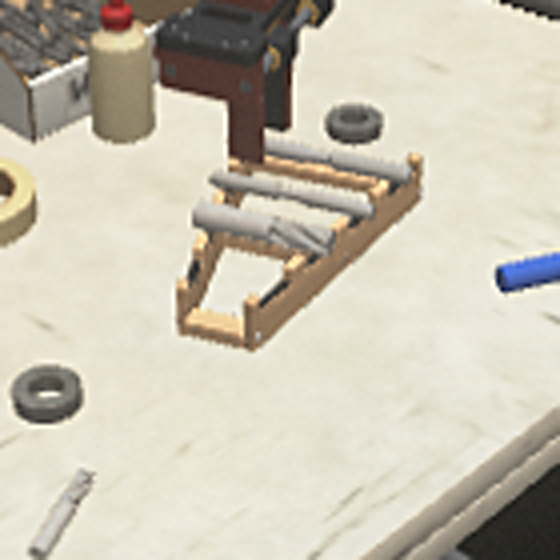

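The long mill lies in pair 2, from (195,215) to (330,243) in the crop, and the two reamers sit behind it. The short mill is at (60,513). Going for it now.

move_arm(motion=[[0.5,[0.01,-0.17,0.01],-0.067],[0.5,[0.02,-0.16,0.01],-0.067],[0.5,[0.04,-0.16,0.01],-0.067],[0.5,[0.06,-0.16,0.01],-0.067],[0.5,[0.07,-0.15,0.01],-0.067]])

```text
t: 16.27
ee_pos: [503.1, 199.1, 104.5]
orientation: [2.777, 1.378, 0.054]
ft_force: [0.8, 0.3, -0.3]
width: 43.7
```

move_arm(motion=[[0.5,[0.09,-0.14,0.02],-0.067],[0.5,[0.1,-0.13,0.01],-0.067],[0.5,[0.12,-0.11,0.02],-0.067],[0.5,[0.13,-0.11,0.02],-0.064],[0.5,[0.15,-0.1,0.02],-0.064]])

```text
t: 16.68
ee_pos: [471.4, 281.0, 90.0]
orientation: [2.299, 2.068, 0.034]
ft_force: [-0.6, 0.3, -0.3]
width: 44.0
```

```bash
python3 -c "
from h import *
plan([(438.8,376.8,65,25.7,0.5)],24,6)"
```

```text
at [471.4 281.   90. ] -6.0 w 44.0 t 16.7
[[0.5,[0.15,-0.07,0.04],-0.059],[0.5,[0.16,-0.06,0.03],-0.059],[0.5,[0.17,-0.04,0.04],-0.059],[0.5,[0.17,-0.03,0.03],-0.059],[0.5,[0.17,-0.01,0.04],-0.059]]
[[0.5,[0.17,0.0,0.03],-0.059]]
tilt [2.299 2.068 0.034] q [ 0.54  0.49  1.9  -0.07  0.72  0.7 ] end [438.8 377.1  65.3] 25.8
```

move_arm(motion=[[0.5,[0.17,-0.07,0.04],-0.064],[0.5,[0.19,-0.06,0.04],-0.064],[0.5,[0.19,-0.05,0.04],-0.064],[0.5,[0.19,-0.03,0.04],-0.064],[0.5,[0.15,-0.01,0.03],-0.05]])

```text
t: 17.1
ee_pos: [439.0, 371.4, 64.6]
orientation: [1.705, 2.576, 0.014]
ft_force: [-0.3, 0.4, 0.7]
width: 43.7
```

move_arm(motion=[[0.5,[0.06,0,0.02],-0.03],[0.5,[0,0,0],0]])

```text
t: 17.27
ee_pos: [434.9, 379.4, 60.5]
orientation: [1.631, 2.623, 0.01]
ft_force: [0.0, -1.0, 0.1]
width: 44.0
```

```bash
python3 -c "
from h import *
plan([(438.8,376.8,5,25.7,0.45)],22,6)"
```

```text
at [434.9 379.4  60.5] 26.3 w 44.0 t 17.3
[[0.45,[-0.01,0.0,0.19],0.002],[0.45,[0.0,0.0,0.18],0.002],[0.45,[-0.01,0.01,0.19],0.002]]
tilt [1.631 2.623 0.01 ] q [ 0.72  0.58  1.84 -0.07  0.7   0.32] end [439.3 376.8   4.7] 25.8
```

move_arm(motion=[[0.45,[-0.01,0,0.19],0.003],[0.45,[0,0,0.18],0.002],[0.45,[-0.01,0.01,0.15],0],[0.45,[0,0,0.02],0]])

```text
t: 17.6
ee_pos: [439.9, 377.1, 5.4]
orientation: [1.648, 2.612, 0.015]
ft_force: [0.0, -0.2, 0.4]
width: 39.5
```

```bash
python3 -c "
from h import *
plan([(438.8,376.8,2,25.7,0.45)],22,6)"
```

```text
at [439.9 377.1   5.4] 25.6 w 39.5 t 17.6
[[0.45,[0.0,-0.01,0.03],-0.002]]
tilt [1.648 2.612 0.015] q [ 0.71  0.67  1.84 -0.09  0.6   0.34] end [439.1 376.6   2.4] 25.7
```

move_arm(motion=[[0.45,[0,-0.01,0.03],0],[0.2,[0,0,0],0],[0,[0,0,0],0],[0,[0,0,0],0],[0,[0,0,0],0]])

```text
t: 18.02
ee_pos: [439.7, 375.5, 3.3]
orientation: [1.653, 2.608, 0.015]
ft_force: [-0.6, 0.2, -0.2]
width: 15.9
```

move_arm(motion=[[0,[0,0,0],0],[0,[0,0,0],0]])

```text
t: 18.18
ee_pos: [440.2, 375.9, 4.5]
orientation: [1.653, 2.608, 0.018]
ft_force: [0.5, 0.1, -0.7]
width: 12.0
```

```bash
python3 -c "
from h import *
plan([(438.8,376.8,95,25.7,0),(475,265,105,-22,0),(507.3,170.1,100,-68.2,0)],33,6.5)"
```

```text
at [440.2 375.9   4.5] 25.3 w 12.0 t 18.2
[[0,[-0.01,0.01,-0.3],-0.002],[0,[-0.01,0.01,-0.3],-0.002],[0,[0.0,0.01,-0.3],-0.002]]
[[0,[-0.15,-0.02,-0.01],0.066],[0,[-0.15,0.0,-0.01],0.066],[0,[-0.15,0.01,-0.01],0.066],[0,[-0.14,0.02,-0.01],0.066],[0,[-0.14,0.04,-0.01],0.066]]
[[0,[-0.14,0.05,0.0],0.066],[0,[-0.13,0.07,-0.01],0.066],[0,[-0.12,0.08,0.0],0.066]]
[[0,[-0.1,0.08,0.01],0.065],[0,[-0.09,0.09,0.01],0.065],[0,[-0.08,0.1,0.01],0.065],[0,[-0.06,0.11,0.01],0.065],[0,[-0.05,0.11,0.01],0.065]]
[[0,[-0.04,0.12,0.01],0.065],[0,[-0.03,0.12,0.01],0.065],[0,[-0.02,0.12,0.01],0.065]]
tilt [1.653 2.608 0.018] q [ 0.71  0.67  1.85 -0.09  0.6   0.34] end [507.6 170.2 100. ] -68.5
```

move_arm(motion=[[0,[-0.01,0.01,-0.2],0],[0,[-0.01,0.01,-0.3],0],[0,[0,0.01,-0.3],0],[0,[0,0,-0.1],0]])

```text
t: 18.52
ee_pos: [437.1, 375.5, 94.8]
orientation: [1.654, 2.61, 0.007]
ft_force: [0.9, 0.2, -0.1]
width: 11.7
```

move_arm(motion=[[0,[-0.15,-0.02,-0.01],0.066],[0,[-0.15,0,-0.01],0.066],[0,[-0.15,0.01,-0.01],0.066],[0,[-0.14,0.02,-0.01],0.066],[0,[-0.14,0.04,-0.01],0.066]])

```text
t: 18.93
ee_pos: [460.3, 307.1, 106.2]
orientation: [2.286, 2.082, 0.044]
ft_force: [-0.1, -0.2, -0.4]
width: 11.2
```

move_arm(motion=[[0,[-0.14,0.05,0],0.066],[0,[-0.13,0.07,-0.01],0.066],[0,[-0.12,0.08,0],0.066],[0,[-0.1,0.08,0],0.065],[0,[-0.09,0.09,0],0.065]])

```text
t: 19.35
ee_pos: [478.5, 236.1, 108.1]
orientation: [2.768, 1.399, 0.063]
ft_force: [-0.1, -0.2, -0.4]
width: 11.7
```

```bash
python3 -c "
from h import *
plan([(506,169.6,90,-68.2,0)],24,6)"
```

```text
at [478.5 236.1 108.1] -36.4 w 11.7 t 19.4
[[0,[-0.06,0.1,0.03],0.059],[0,[-0.05,0.11,0.04],0.059],[0,[-0.04,0.11,0.03],0.059],[0,[-0.04,0.11,0.04],0.059],[0,[-0.02,0.12,0.03],0.059]]
[[0,[-0.01,0.12,0.04],0.059]]
tilt [2.768 1.399 0.063] q [ 0.46  0.44  1.93 -0.06  0.72  1.14] end [506.3 169.7  89.7] -68.3
```

move_arm(motion=[[0,[-0.07,0.11,0.03],0.064],[0,[-0.06,0.13,0.03],0.064],[0,[-0.05,0.13,0.03],0.064],[0,[-0.04,0.13,0.03],0.064],[0,[-0.02,0.11,0.02],0.05]])

```text
t: 19.77
ee_pos: [502.2, 170.4, 94.7]
orientation: [3.041, 0.662, 0.076]
ft_force: [-0.1, 0.1, -0.2]
width: 11.6
```

move_arm(motion=[[0,[0,0.05,0.01],0.03],[0,[0,0,0],0]])

```text
t: 19.93
ee_pos: [504.3, 163.5, 92.8]
orientation: [3.059, 0.578, 0.076]
ft_force: [-0.1, -0.2, -0.8]
width: 11.8
```

```bash
python3 - <<'E'
from h import *
plan([(506,169.6,36,-68.2,0)],22,6)
im=optics.get_image("scene")[:,:,::-1]
c=im[160:300,200:340]; cv2.imwrite("pics/p5.png",cv2.resize(c,None,fx=4,fy=4,interpolation=cv2.INTER_CUBIC))
E
```

```text
at [504.3 163.5  92.8] -68.6 w 11.8 t 19.9
[[0,[0.0,-0.02,0.19],-0.002],[0,[0.01,-0.03,0.19],-0.002],[0,[0.0,-0.02,0.19],-0.002]]
tilt [3.059 0.578 0.076] q [ 0.31  0.46  1.95 -0.05  0.68  1.55] end [505.7 169.4  35.6] -68.1
```

View pics/p5.png

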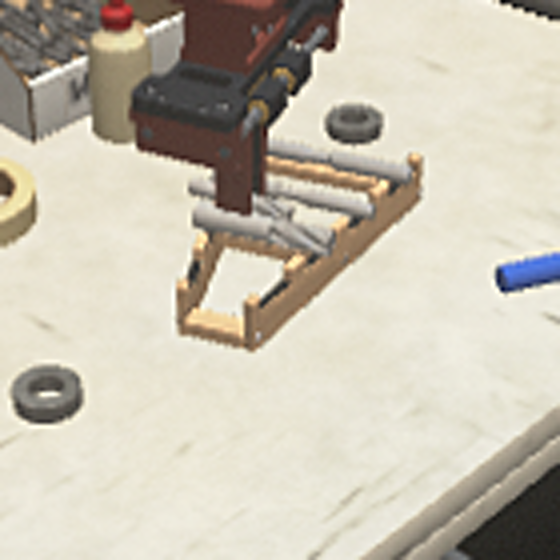

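The short mill is held level between the fingers, and pair 1 is empty. Lowering, starting with the sideways correction.

move_arm(motion=[[0,[0,-0.04,0.1],-0.002],[0,[0.01,-0.03,0.18],0],[0,[0.01,-0.01,0.15],0],[0,[0,0,0.04],0]])

```text
t: 20.32
ee_pos: [506.1, 173.8, 43.9]
orientation: [3.056, 0.598, 0.082]
ft_force: [-0.5, -0.4, -0.7]
width: 11.4
```

```bash
python3 -c "
from h import *
plan([(506,169.6,35,-68.2,0)],22,6)"
```

```text
at [506.1 173.8  43.9] -67.9 w 11.4 t 20.3
[[0,[-0.02,0.04,0.09],0.003]]
tilt [3.056 0.598 0.082] q [ 0.33  0.56  1.96 -0.06  0.58  1.56] end [506.2 169.2  35. ] -68.2
```

move_arm(motion=[[0,[-0.02,0.04,0.06],0.003],[0,[0,0,0.03],0],[0,[0,0,0],0]])

```text
t: 20.57
ee_pos: [505.9, 170.0, 33.4]
orientation: [3.055, 0.599, 0.081]
ft_force: [-0.8, -1.0, 4.0]
width: 11.5
```

```bash
python3 -c "
from h import *
plan([(506,169.6,35,-68.2,0)],22,6)"
```

```text
at [505.9 170.   33.4] -67.9 w 11.5 t 20.6
[[0,[0.0,0.0,-0.02],0.004]]
tilt [3.055 0.599 0.081] q [ 0.32  0.57  1.96 -0.06  0.56  1.56] end [505.8 170.   35.4] -68.2
```

Contact force is 4 N, so it rests on the pads. Releasing, retreating and checking with the top camera.

move_arm(motion=[[0.3,[0,0,-0.01],0],[0.3,[0,0,0],0],[0.3,[0,0,0],0],[0.3,[0,0,0],0]])

```text
t: 20.9
ee_pos: [505.9, 170.2, 35.0]
orientation: [3.055, 0.601, 0.083]
ft_force: [0.3, 0.5, -0.6]
width: 26.0
```

move_arm(motion=[[0.3,[0,0,-0.1],0],[0.3,[0,0,-0.25],0],[0.3,[0,0,-0.3],0],[0.3,[0,0,-0.3],0],[0.3,[0,0,-0.3],0]])

```text
t: 21.32
ee_pos: [493.9, 170.8, 160.4]
orientation: [3.054, 0.601, 0.062]
ft_force: [-0.5, 0.4, -0.2]
width: 26.5
```

move_arm(motion=[[0.3,[-0.2,-0.3,-0.1],0],[0.3,[-0.2,-0.35,0],0],[0.3,[-0.2,-0.35,0],0],[0.3,[-0.2,-0.35,0],0],[0.3,[-0.1,-0.3,0],0]])

```text
t: 21.73
ee_pos: [352.7, 292.4, 174.0]
orientation: [3.062, 0.585, 0.098]
ft_force: [1.1, -0.5, -0.2]
width: 26.5
```

```bash
python3 - <<'E'
from h import *
plan([(480,330,160,-68.2,0.3)])
a=optics.get_image("scene")[160:260,220:340,::-1]; b=optics.get_image("top")[150:250,210:330,::-1]
cv2.imwrite("pics/p6.png",cv2.resize(np.vstack([a,b]),None,fx=3,fy=3,interpolation=cv2.INTER_CUBIC) if 0 else np.hstack([cv2.resize(v,None,fx=3.3,fy=5,interpolation=cv2.INTER_CUBIC) if 0 else cv2.resize(v,(400,333),interpolation=cv2.INTER_CUBIC) for v in(a,b)]))
E
```

```text
at [352.7 292.4 174. ] -68.4 w 26.5 t 21.7
[[0.3,[0.33,0.03,0.06],-0.001],[0.3,[0.33,0.03,0.05],-0.001],[0.3,[0.33,0.03,0.06],-0.001],[0.3,[0.32,0.03,0.05],-0.001]]
tilt [3.062 0.585 0.098] q [ 0.7   0.23  2.06 -0.07  0.81  1.94] end [479.9 329.7 160. ] -68.0
```

View pics/p6.png

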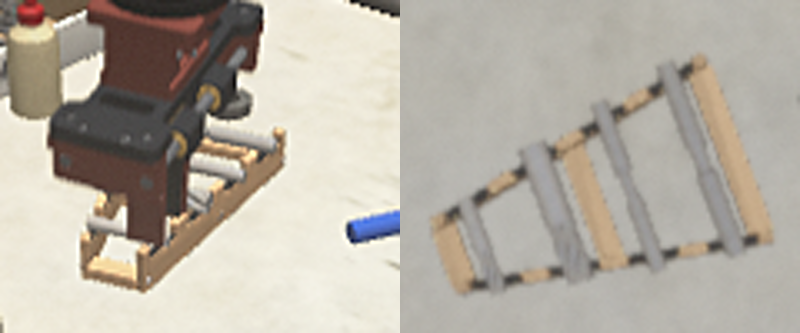

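All four are in place. I'll measure centring and squareness in a view rectified to the rack frame.

```bash
python3 - <<'E'
from h import *
th=np.radians(-68.2); R=np.array([[np.cos(th),-np.sin(th)],[np.sin(th),np.cos(th)]]); t=np.array([537.4,94.9])
im=optics.get_image("top"); s=3; W,H=250,180
gx,gy=np.meshgrid((np.arange(W*s)/s-W/2),(H/2-np.arange(H*s)/s))
XY=np.c_[gx.ravel(),gy.ravel()]@R.T+t
uv=proj("top",np.c_[XY,np.full(len(XY),37.)]).reshape(H*s,W*s,2).astype(np.float32)
o=cv2.remap(im,uv[...,0],uv[...,1],cv2.INTER_CUBIC)[:,:,::-1].copy()
for x in(-81,-27,27,81): cv2.line(o,(int((x+W/2)*s),0),(int((x+W/2)*s),20),(0,0,255),1); cv2.line(o,(int((x+W/2)*s),520),(int((x+W/2)*s),540),(0,0,255),1)
cv2.line(o,(0,270),(15,270),(0,0,255),1); cv2.imwrite("pics/rect.png",o)
for q in("short_end_mill","long_end_mill","short_reamer","long_reamer"):
    for d in optics.regions_of("top",q):
        v=np.argwhere(d["pixels"])[:,::-1]; P=(back("top",v,37)[:,:2]-t)@R
        if np.abs(P.mean(0)).max()<110:
            e=np.linalg.svd(P-P.mean(0))[2][0]; u=(P-P.mean(0))@e
            print(q,round(d["confidence"],2),"mid",(P.mean(0)+e*(u.max()+u.min())/2).round(1),"len",np.ptp(u).round(),"ang",round(np.degrees(np.arctan2(e[1],e[0]))%180,1))
E
```

```text
short_end_mill 0.54 mid [-82.   -2.7] len 70.0 ang 90.3
long_end_mill 0.86 mid [-25.9   1. ] len 98.0 ang 89.3
long_end_mill 0.31 mid [-0.3  0.3] len 224.0 ang 0.9
long_reamer 0.92 mid [80.2  0.3] len 142.0 ang 90.1
```

View pics/rect.png

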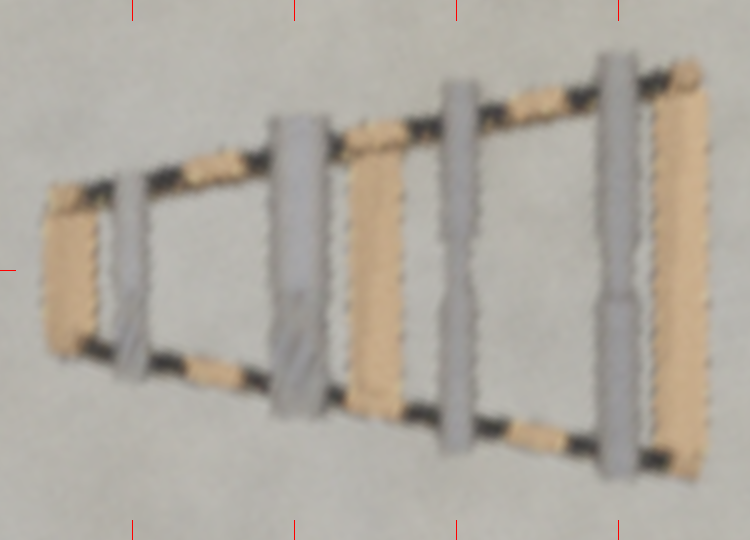

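All four stand square (within 1°) and within 3 mm of centre in their notches. The arm is clear, so I'm handing in.

```bash
python3 -c "
from workcell import order,telemetry
print(telemetry.get_obs()['t']); print(order.close_job())"
```

```text
22.0833
the job is handed in; nothing more can be done
None
```

All four cutters are on the rack in length order, and I handed the job in at 22.1 s. From the narrow end: the short end mill is in pair 1, the long end mill in pair 2, the short reamer in pair 3 and the long reamer in pair 4. I never touched the blue look-alike.

My last check was a top-camera view after the arm had moved clear:

| Cutter | Off centre across the rack | Off square |
|---|---|---|
| Short end mill | 2.7 mm | 0.3° |
| Long end mill | 1.0 mm | 0.7° |
| Long reamer | 0.3 mm | 0.1° |

- **Short reamer:** the network gave no mask for it once it was racked. I judged it only from the rectified picture, where it looks square, centred and resting on both rails.
- **Forces:** the wrist forces I read stayed under about 5 N.
- **Tool tilt:** the tool drifted to a tilt of about 2–4° during the turns. It showed no effect on the placings.

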